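Load the go-stone press and latch its die slide

TASK

Set the round slate blank flat in the copper forming cup on the press's die slide. Then push the slide in under the ram by its black knob until the sprung pawl snaps in behind the slide's tooth and holds it there against the ejector spring; push gently, feeling for the click, and do not ram the slide against the stop just behind it. Leave the loaded slide latched, and the other loose things where they lie.

Things in the scene. Friction and masses are not known exactly. Their poses are not given: they have to be found in the camera images.
- press: Green cast-iron hand press, fixed: 280 mm long base, C-frame head up to 315 mm, long lever at its side. Origin on the worktop under the ram's axis; x axis level, the way the die slide is pushed in; z up. Steel slide bed from x = -270 to +94 mm, 110 mm wide, top 46 mm above the worktop, side rails and keepers up to 60 mm. The head begins at x = -41 mm, 210 mm up.
- ram_axis (a point): Middle of the underside of the ram's round black rubber pad (58 mm across), 134 mm above the worktop, straight above the press's origin; the latched cup comes to lie beneath it, within 14 mm of its axis.
- pawl_mean (a point): Mean place of the tip of the brass sprung pawl (55 mm long, at the bed's +y edge). Pawl, stop block and ejector sit on one dark setting bar that is clamped up to 10 mm forward or back of their mean places along the press's x; this is not measured, so the click has to be felt.
- stop_block (a point): Mean place of the stop block's front face, x = +55 mm on the press: the slide's nose would meet it with the slide's origin at x = 0; in fact, with the setting bar, 10 mm before to 10 mm beyond. A sprung steel ejector plunger stands 30 mm out of this face towards the slide (4 N, 7 N when flush): it throws an unlatched slide back out.
- slide: Loose aluminium die slide in the bed: 195 x 80 x 18 mm, about 0.85 kg, slides along the press's x with 1 mm side play. Origin on its underside below the cup's axis, 46 mm above the worktop; x axis to its nose, 55 mm ahead. Starts with its origin 120 to 150 mm before the ram's axis. Friction 1 to 2 N. A steel tooth on its +y edge passes the pawl.
- cup (a point): Centre of the inner floor of the copper forming cup on the slide, 69 mm above the worktop. The cup is round: 44 mm outside, recess 31 mm across and 5 mm deep, rim 74 mm above the worktop.
- knob (a point): On the axis of the slide's upright black knob, 88 mm above the worktop; round, 26 mm across from 75 to 100 mm up (20 mm at its foot), top at 104 mm; 118 mm behind the cup's axis. Over the last 15 mm the push on it rises to 12 to 15 N as the tooth lifts the pawl, drops by 4 to 5 N at the click, some 3 mm short of the stop, then rises steeply at the stop.
- blank: The round slate blank: dark grey disc, 26 mm across, 14 mm thick, 20 g, lying flat on the worktop. Origin at the centre of its underside; z axis up. Seated, its underside lies on the cup's floor and 9 mm of it stand above the rim.
- slate_slab: Bystander: leave it alone. Square sawn slate, 65 x 65 x 16 mm. Origin at the centre of its underside.
- spacer: Bystander: leave it alone. Walnut spacer block, 100 x 45 x 40 mm. Origin at the centre of its underside.
- gauge_plate: Bystander: leave it alone. Flat steel gauge plate, 130 x 55 x 6 mm. Origin at the centre of its underside.
- brush: Bystander: leave it alone. Bench brush lying flat, about 200 mm long. Origin under its middle.
- wrench: Bystander: leave it alone. Steel wrench lying flat, about 180 mm long. Origin under its middle.
- go_bowl: Bystander: leave it alone. Turned walnut bowl with lid, 120 mm across, 97 mm high. Origin at the centre of its underside.
- oil_can: Bystander: leave it alone. Red oil can, 52 mm across, 110 mm high. Origin at the centre of its underside.

How it is judged:
By the outcome, as a careful person would: the job done as asked, in the order asked, and still so for the second after the job is handed in, with the robot touching nothing.
It also fails if it takes over 69 s, if anything falls off the work surface, if the arm or the gripper's body presses on something with over 40 N, if the wrist force passes 120 N, or if a joint passes its speed limit or range.

ROBOT

A 6-joint arm with a two-finger parallel gripper is mounted at the origin on the work surface. World frame = base frame: x ahead of the robot, y to its left, z up, the work surface at z = 0. Lengths are in m, angles in rad, forces in N, time in s.
With the tool pointing down it reaches from about 0.3 to 0.775 m from the base axis. Payload 14.6 kg.
Tool frame: the origin (TCP) lies midway between the tips of the shut fingers; the grasp point (between the pads) lies 19 mm behind it (env.tcp_to_grasp is the distance from the TCP to the grasp point, in m); z points along the fingers, y is the line along which they close (so a half turn about z gives the same grasp; the last joint's range is limited). The gripper opens to 85 mm and grips with 20 to 120 N. Pads are 22 mm wide; open, the fingers measure 114 mm over their backs; the gripper's body (76 mm by 85 mm) begins 54 mm behind the grasp point. The pads swing forward as they close: fully open they stand 13 mm farther back than shut.
Start: joints at [1.262, 0.3, 1.521, -0, 1.321, -0.067], TCP at [0.132, 0.534, 0.231] pointing down, gripper open.
Joint ranges: [-3.03, 3.03], [-0.79, 2.21], [0.23, 2.52], [-1.04, 4.18], [0, 3.07], [-2.55, 2.55]. Speed limits (rad/s): [2.22, 2.22, 2.57, 3.14, 3.14, 3.14].

INTERFACE

Orientations are given as a unit quaternion [x, y, z, w].
In Python, from station import env gives the robot as it stands. The module is installed in compiled form; this text tells all that it offers.
- The arm moves only by the tool jog_arm, never from a script. Its argument "motion" is a list of rows, each a list of 3 entries, a list of its own where there are three numbers: the turn, a rotation vector about the tool's x, y, z in rad, then the shift along the tool's x, y, z in mm, then the finger opening in mm, from 0 to 85.4. A call has 1 to 5 rows; each row is the pose to reach, as a shift and turn from the pose commanded when the call began, along the tool's axes at that moment; what a row does not reach only later rows make up. A row lasts 1/12 s, in which the tool goes at most 41.7 mm and 7.16 degrees, less where a joint would pass 70% of its speed; a pose out of reach is approached as far as the arm can. A call with a gripper value outside its range is refused whole. The fingers move at their own pace and stop on an object; "newtons" is the grip in N (left out, the last holds). Time passes only in rows, so rows that repeat a pose let the fingers close. It gives the time, the measured TCP pose, the force, the opening and the grip force at its end, in the units of the state.
- env.get_state(): the state, without advancing time (a new reading comes with each control period).
- env.snapshot(name): name is "side" or "top"; returns the picture (384x512x3 uint8, red, green, blue); there is no depth.
- env.calibration(name): a dict with "fx", "fy", "cx", "cy" (pixels), "rvec" (rotation vector, rad) and "tvec" (3), from world to camera coordinates, as OpenCV has them. Camera axes: x right, y down, z forward; pixel columns grow to the right and rows downward; lengths in m; the calibration is good to about 2 mm. A picture is of the moment at which its call begins. calibration takes no time and is no camera call.
- env.close_job(): hands the job in; it is judged then, once.
The state is a dict: "time_s": time; "joints": joint angles; "qd": joint speeds; "tau": joint torques, N m; "tcp_pos": TCP position; "ee_rot": TCP orientation; "ft_force": force on the tool from outside, world axes, zero at the start; "moment": the same for the moment, N m; "finger_gap": finger opening in m; "gripper_force": force on a finger pad.
Only numpy, scipy, OpenCV 4.12 (cv2) and the standard library are available. Lean on these libraries where they do the work, as an engineer would, in place of code of your own. Each camera call takes 0.05 s, during which the arm holds its last target. There are 200 camera calls.

## Working session

There is one attempt and no reset: what is moved stays moved. The work goes in short steps, Python scripts to look and compute and a tool call to move; the robot and the scene stay as the last step left them, time stands still between calls to the robot, and variables do not carry over. Pictures are saved under pics/ and viewed, at most 10 in all, crops included, and the job is handed in when it is done.

Besides the shell and the picture viewer there is one more tool, called by a JSON object that holds its "name" and its "arguments". jog_arm: Moves the arm, as the interface text tells. Its arguments: {"type":"object","properties":{"motion":{"type":"array","items":{"type":"array"}},"newtons":{"type":"number"}},"required":["motion"]}

```bash
mkdir -p pics; python3 - <<'E'
from station import env
import cv2,json
for n in("top","side"):
    im=env.snapshot(n); cv2.imwrite(f"pics/{n}0.png",cv2.resize(im[:,:,::-1],(800,600),interpolation=cv2.INTER_CUBIC)); cv2.imwrite(f"raw_{n}0.png",im[:,:,::-1])
    print(env.calibration(n))
print(env.get_state(), env.tcp_to_grasp)
E
```

```text
{'fx': 352.0421311932103, 'fy': 352.0421311932103, 'cx': 251.87099950255015, 'cy': 199.9750417679299, 'rvec': array([ 2.13451126, -2.14570448,  0.17301923]), 'tvec': array([0.05746035, 0.58251667, 1.23588802])}
{'fx': 383.9903366657852, 'fy': 383.9903366657852, 'cx': 252.4740356215142, 'cy': 190.9568989797796, 'rvec': array([ 0.0823249 , -2.71987268,  1.53106797]), 'tvec': array([0.55807654, 0.07084916, 1.22929666])}
{'time_s': 0.1, 'joints': array([ 1.26238962e+00,  3.00424656e-01,  1.52152798e+00,  2.86898020e-05,
        1.32068548e+00, -6.66030370e-02]), 'qd': array([-1.54883595e-03, -1.70529998e-03, -9.94076538e-06,  1.18206555e-04,
       -4.27196018e-06,  4.77172097e-04]), 'tau': array([ 1.48478059e-03, -5.44379425e+01, -3.62362254e+01, -1.34653692e-05,
        3.17395126e-03,  5.44492127e-05]), 'tcp_pos': array([0.13163415, 0.53380039, 0.23076925]), 'ee_rot': array([ 1.20611022e-01,  9.92699707e-01, -5.10979929e-04, -1.11094713e-04]), 'ft_force': array([-1.05961334,  0.02719054,  0.16152745]), 'moment': array([-0.05475868,  0.01806656, -0.01612152]), 'gripper_force': 0.0, 'finger_gap': 0.0854873792859596} 0.0187
```

View pics/top0.png

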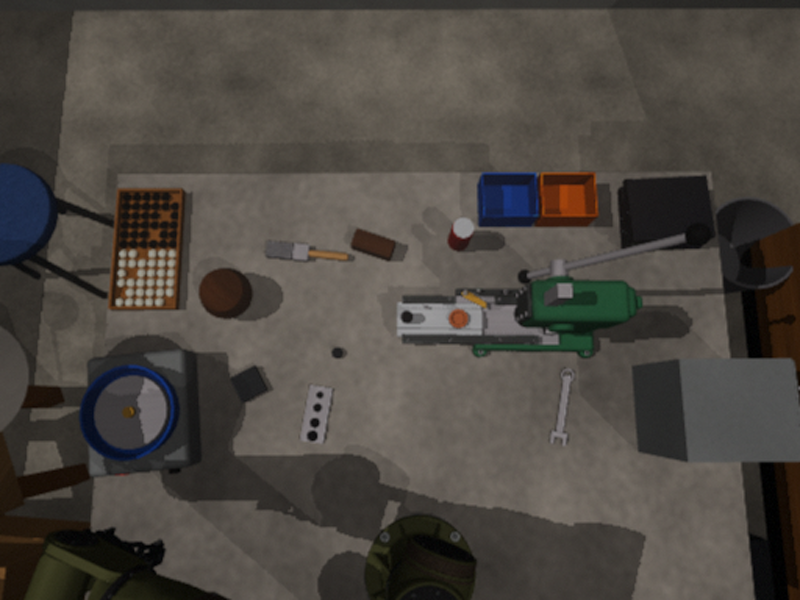

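View pics/side0.png

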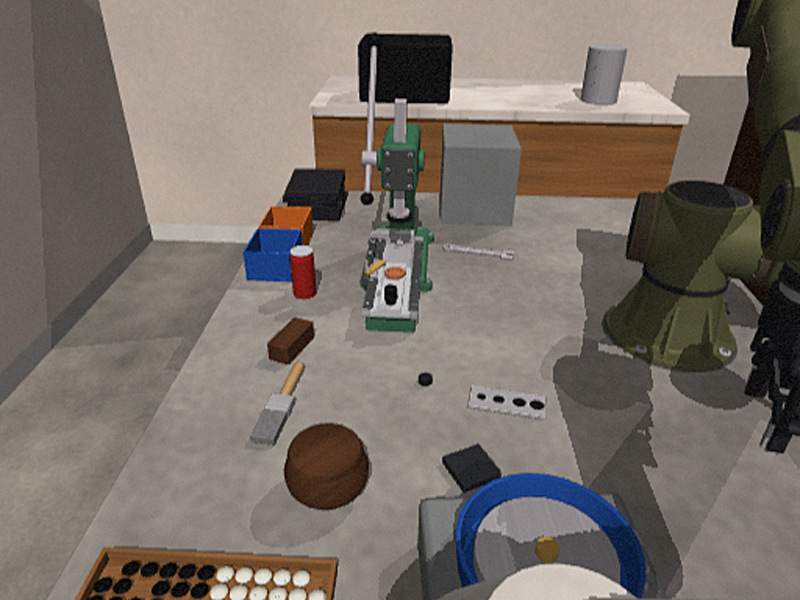

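The top view shows the blank at about (338,352), knob (407,317) and copper cup (459,319), with the press running right. The side view shows the blank at (425,379), knob (391,293) and cup (395,272). All are in 800x600 pixels.

```bash
cat > h.py <<'E'
import numpy as np, cv2
from station import env
def cam(n):
    c=env.calibration(n); K=np.array([[c['fx'],0,c['cx']],[0,c['fy'],c['cy']],[0,0,1]]); R=cv2.Rodrigues(c['rvec'])[0]; return K,R,np.array(c['tvec']).ravel()
def at_z(n,uv,z):
    K,R,t=cam(n); d=R.T@np.linalg.solve(K,[*uv,1]); o=-R.T@t; return o+d*(z-o[2])/d[2]
def proj(n,p):
    K,R,t=cam(n); q=K@(R@np.array(p)+t); return q[:2]/q[2]
def tri(a,b):
    P=[K@np.c_[R,t] for K,R,t in (cam('top'),cam('side'))]
    x=cv2.triangulatePoints(P[0],P[1],np.float64(a).reshape(2,1),np.float64(b).reshape(2,1)); return (x[:3]/x[3]).ravel()
def blob(im,u,v,r,f):
    u,v=int(u),int(v); w=im[v-r:v+r+1,u-r:u+r+1].astype(float); m=f(w).astype(np.uint8)
    n,l,s,c=cv2.connectedComponentsWithStats(m); 
    i=1+np.argmax(s[1:,4]); return c[i]+[u-r,v-r],s[i]
E
python3 - <<'E'
from h import *
T=cv2.imread('raw_top0.png');S=cv2.imread('raw_side0.png')
dark=lambda th:(lambda w:w.max(2)<th)
cop=lambda w:(w[...,2]>1.5*w[...,0])&(w[...,2]>80)
k=.64
for nm,a,b,r,f,zs in(('blank',(338,352),(425,379),9,dark(50),(.007,.014)),('knob',(407,317),(391,293),10,dark(50),(.09,.104)),('cup',(459,319),(395,272),12,cop,(.074,.069))):
    A,s1=blob(T,a[0]*k,a[1]*k,r,f);B,s2=blob(S,b[0]*k,b[1]*k,r,f)
    print(nm,A,s1[2:],B,s2[2:],tri(A,B).round(4),[at_z('top',A,z).round(4) for z in zs],[at_z('side',B,z).round(4) for z in zs])
t=T[170:245,195:370];s=S[135:260,215:300]
cv2.imwrite('pics/topc.png',cv2.resize(t,None,fx=4.5,fy=4.5,interpolation=cv2.INTER_NEAREST))
cv2.imwrite('pics/sidec.png',cv2.resize(s,None,fx=4.5,fy=4.5,interpolation=cv2.INTER_NEAREST))
E
```

```text
blank [215.5 225.5] [ 6  6 32] [271.83050847 242.42372881] [ 9  8 59] [0.4938 0.1898 0.0067] [array([0.4938, 0.1898, 0.007 ]), array([0.4932, 0.1891, 0.014 ])] [array([0.4937, 0.1902, 0.007 ]), array([0.4939, 0.1989, 0.014 ])]
knob [260.16666667 202.5       ] [ 7  6 36] [249.47126437 188.25287356] [ 8 12 87] [0.5676 0.0253 0.0838] [array([0.5667, 0.0255, 0.09  ]), array([0.5645, 0.0258, 0.104 ])] [array([0.567 , 0.0357, 0.09  ]), array([0.5656, 0.0591, 0.104 ])]
cup [293.04273504 203.47008547] [ 13  12 117] [252.1686747  174.26506024] [13  8 83] [ 0.5658 -0.0925  0.0687] [array([ 0.565 , -0.0919,  0.074 ]), array([ 0.5658, -0.0925,  0.069 ])] [array([ 0.5652, -0.0828,  0.074 ]), array([ 0.5657, -0.0919,  0.069 ])]
```

View pics/topc.png

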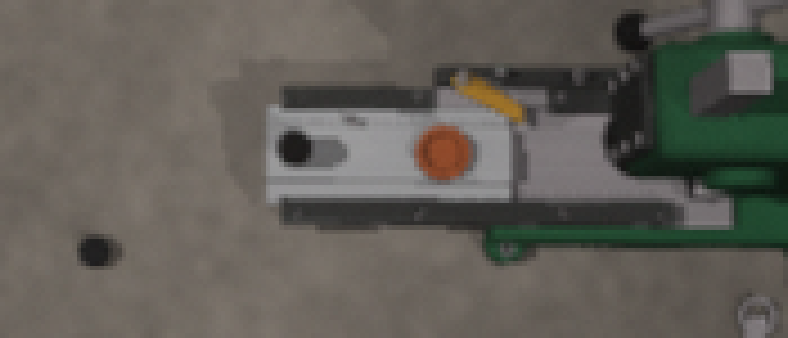

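View pics/sidec.png

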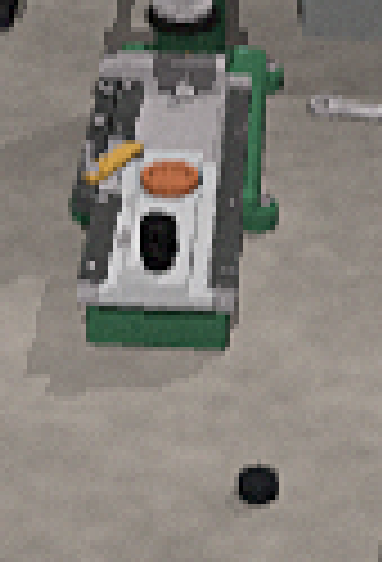

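The top crop shows the slide with its knob, the cup, the keepers and the brass pawl ahead of the cup. The side crop agrees with it. The triangulated heights (6.7, 84 and 69 mm) and the 118 mm knob-to-cup distance match the given sizes. I'll start moving now.

{"name": "jog_arm", "arguments": {"motion": [[[0,0,1.328],[-434,-247,81],60],[[0,0,1.328],[-434,-247,81],60],[[0,0,1.328],[-434,-247,81],60],[[0,0,1.328],[-434,-247,81],60],[[0,0,1.328],[-434,-247,81],60]]}}

```text
time_s: 0.52
tcp_pos: [0.2817, 0.3908, 0.1975]
ee_rot: [0.423, 0.906, -0.0, -0.0]
ft_force: [1.0, 1.0, 0.0]
finger_gap: 0.0602
gripper_force: 0.0
```

```bash
cat >> h.py <<'E'
from scipy.spatial.transform import Rotation as Ro
def go(p,yaw=0.):
    "shift (mm) and turn about tool axes to TCP p, tool z down, tool y at yaw from world x"
    s=env.get_state(); R=Ro.from_quat(s['ee_rot'])
    c,n=np.cos(yaw),np.sin(yaw)
    G=Ro.from_matrix(np.c_[[n*-1*-1*-1*-1,-c,0],[c,n,0],[0,0,-1]])
    sh=R.inv().apply(np.array(p)-s['tcp_pos'])*1e3; tu=(R.inv()*G).as_rotvec()
    print('t',round(s['time_s'],2),'tcp',s['tcp_pos'].round(4),'turn',tu.round(3),'shift',sh.round(1),'F',s['ft_force'].round(1),'gap',round(s['finger_gap'],4),'J6',s['joints'][5].round(2),'det',round(np.linalg.det(G.as_matrix()),2))
E
python3 -c "
from h import *
go((.494,.190,.15))"
```

```text
Traceback (most recent call last):
  File "h.py", line 21, in go
    G=Ro.from_matrix(np.c_[[n*-1*-1*-1*-1,-c,0],[c,n,0],[0,0,-1]])
  File "scipy/spatial/transform/_rotation.pyx", line 1143, in scipy.spatial.transform._rotation.Rotation.from_matrix
ValueError: Non-positive determinant (left-handed or null coordinate frame) in rotation matrix 0: [[ 0.  1.  0.]
 [-1.  0.  0.]
 [ 0.  0. -1.]].
```

```bash
sed -i 's/\[n\*-1\*-1\*-1\*-1,-c,0\]/[-n,c,0]/; s/,.det.,round.*)$/)/' h.py
python3 -c "
from h import *
go((.494,.190,.10))"
```

```text
t 0.52 tcp [0.2817 0.3908 0.1975] turn [-0.     0.     0.698] shift [-290.3   33.5   97.5] F [1. 1. 0.] gap 0.0602 J6 0.17
```

{"name": "jog_arm", "arguments": {"motion": [[[0,0,0.698],[-290,33,60],60],[[0,0,0.698],[-290,33,80],60],[[0,0,0.698],[-290,33,97],60],[[0,0,0.698],[-290,33,97],60],[[0,0,0.698],[-290,33,97],60]]}}

```text
time_s: 0.93
tcp_pos: [0.4265, 0.2551, 0.1345]
ee_rot: [0.681, 0.732, -0.0, -0.0]
ft_force: [-0.2, 0.4, 0.2]
finger_gap: 0.0598
gripper_force: 0.0
```

```bash
python3 -c "
from h import *
go((.494,.190,.05))"
```

```text
t 0.93 tcp [0.4265 0.2551 0.1345] turn [-0.     0.     0.073] shift [-69.8  62.6  84.5] F [-0.2  0.4  0.2] gap 0.0598 J6 0.39
```

{"name": "jog_arm", "arguments": {"motion": [[[0,0,0.073],[-70,63,85],50],[[0,0,0.073],[-70,63,85],50],[[0,0,0.073],[-70,63,85],50],[[0,0,0.073],[-70,63,85],50],[[0,0,0.073],[-70,63,85],50]]}}

```text
time_s: 1.35
tcp_pos: [0.4935, 0.1906, 0.0483]
ee_rot: [0.706, 0.708, -0.002, -0.001]
ft_force: [-0.5, 0.5, 0.1]
finger_gap: 0.0498
gripper_force: 0.0
```

```bash
python3 -c "
from h import *
go((.4938,.190,.006))
for n in('top','side'):
    im=env.snapshot(n)[:,:,::-1]; u,v=proj(n,(.494,.19,.03)).astype(int); c=im[v-30:v+30,u-40:u+40]
    cv2.imwrite(f'{n}1.png',im)
    globals()[n]=cv2.resize(c,(400,300),interpolation=cv2.INTER_CUBIC)
cv2.imwrite('pics/p1.png',np.hstack([top,side]))
"
```

```text
t 1.35 tcp [0.4935 0.1906 0.0483] turn [-0.004  0.001  0.004] shift [-0.6  0.4 42.3] F [-0.5  0.5  0.1] gap 0.0498 J6 0.3
```

View pics/p1.png

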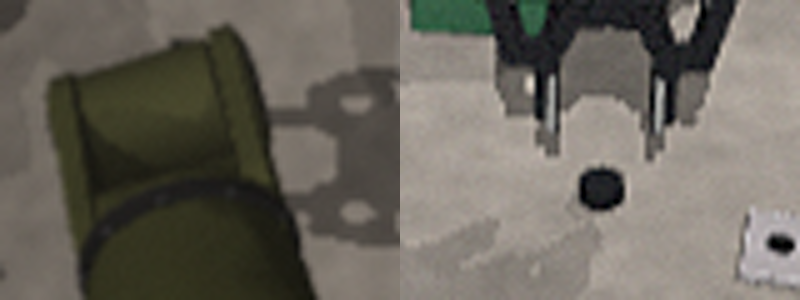

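The blank lies centred between the open fingers in the side view: blank at (602,188), fingertips at (549,155) and (652,158). I'll check the tip height by projection before going down.

```bash
python3 -c "
from h import *
u,v=proj('side',(.494,.19,.03)).astype(int)
for dx in(-.025,.025):
  for z in(.03,.036,.042,.048):
    q=proj('side',(.494+dx,.201,z)); print(dx,z,((q-[u-40,v-30])*5+[400,0]).round(0))
"
```

```text
-0.025 0.03 [645. 169.]
-0.025 0.036 [646. 160.]
-0.025 0.042 [646. 151.]
-0.025 0.048 [647. 143.]
0.025 0.03 [555. 165.]
0.025 0.036 [555. 156.]
0.025 0.042 [555. 148.]
0.025 0.048 [556. 139.]
```

{"name": "jog_arm", "arguments": {"motion": [[[-0.004,0,0.004],[-0.6,0.4,15],46],[[-0.004,0,0.004],[-0.6,0.4,30],46],[[-0.004,0,0.004],[-0.6,0.4,33],46],[[-0.004,0,0.004],[-0.6,0.4,33],46]]}}

```text
time_s: 1.78
tcp_pos: [0.4937, 0.1922, 0.0176]
ee_rot: [0.706, 0.708, 0.001, 0.001]
ft_force: [-0.5, 0.2, -0.1]
finger_gap: 0.0458
gripper_force: 0.0
```

```bash
python3 -c "
from h import *
go((.4938,.190,.006))
im=env.snapshot('side')[:,:,::-1]; u,v=proj('side',(.494,.19,.03)).astype(int)
cv2.imwrite('pics/p2.png',cv2.resize(im[v-25:v+35,u-30:u+30],(600,600),interpolation=cv2.INTER_CUBIC))
for z in(0,.005,.01,.015,.02): print(z,((proj('side',(.474,.201,z))-[u-30,v-25])*10).round())
"
```

```text
t 1.78 tcp [0.4937 0.1922 0.0176] turn [ 0.004 -0.     0.003] shift [-2.2  0.  11.6] F [-0.5  0.2 -0.1] gap 0.0458 J6 0.3
0 [367. 371.]
0.005 [368. 357.]
0.01 [369. 343.]
0.015 [370. 329.]
0.02 [370. 315.]
```

View pics/p2.png

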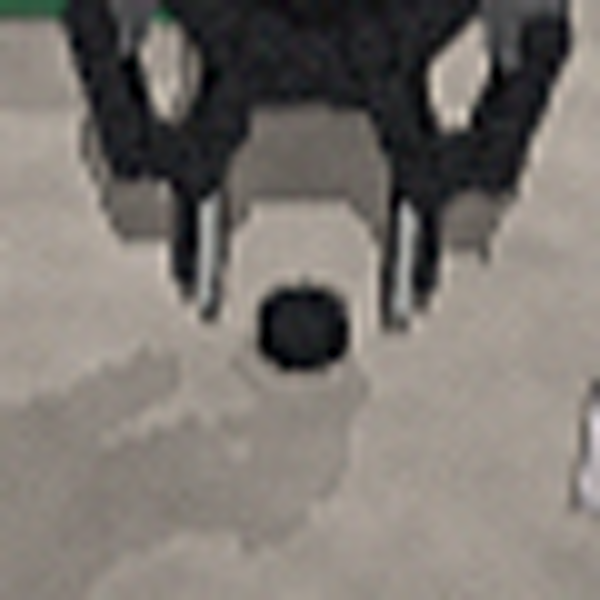

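The picture shows the blank at (303,328) between fingertips ending at about row 325, so the tips stand at z ≈ 16 mm with the TCP at 17.6 mm. Next I'll go down to 8 mm and grip.

{"name": "jog_arm", "arguments": {"motion": [[[0.004,0,0.003],[-2,0,5],46],[[0.004,0,0.003],[-2,0,9.6],46],[[0.004,0,0.003],[-2,0,9.6],46],[[0.004,0,0.003],[-2,0,9.6],20],[[0.004,0,0.003],[-2,0,9.6],20]], "newtons": 25}}

```text
time_s: 2.25
tcp_pos: [0.4944, 0.1894, 0.0078]
ee_rot: [0.707, 0.707, 0.0, 0.0]
ft_force: [-0.7, -0.7, 3.5]
finger_gap: 0.0243
gripper_force: 24.3
```

{"name": "jog_arm", "arguments": {"motion": [[[0,0,0],[0,0,0],20],[[0,0,0],[0,0,0],20],[[0,0,0],[0,0,0],20],[[0,0,0],[0,0,0],20]]}}

```text
time_s: 2.58
tcp_pos: [0.4944, 0.1894, 0.0078]
ee_rot: [0.707, 0.707, 0.0, 0.0]
ft_force: [-0.6, -1.0, 5.1]
finger_gap: 0.0241
gripper_force: 24.7
```

{"name": "jog_arm", "arguments": {"motion": [[[0,0,0],[0,0,-20],20],[[0,0,0],[0,0,-60],20],[[0,0,0],[-20,15,-100],20],[[0,0,0],[-50,30,-130],20],[[0,0,0],[-80,50,-140],20]]}}

```text
time_s: 3.0
tcp_pos: [0.5431, 0.1124, 0.1503]
ee_rot: [0.707, 0.708, 0.002, 0.001]
ft_force: [1.8, 0.9, 0.4]
finger_gap: 0.0239
gripper_force: 24.7
```

```bash
python3 -c "
from h import *
go((.5653,-.0922,.145))"
```

```text
t 3.0 tcp [0.5431 0.1124 0.1503] turn [ 0.004 -0.001  0.002] shift [-204.6   21.8    5.3] F [1.8 0.9 0.4] gap 0.0239 J6 0.14
```

{"name": "jog_arm", "arguments": {"motion": [[[0,0,0],[-35,20,0],20],[[0,0,0],[-70,20,0],20],[[0,0,0],[-105,20,0],20],[[0,0,0],[-140,20,0],20],[[0,0,0],[-170,20,0],20]]}}

```text
time_s: 3.42
tcp_pos: [0.5619, -0.0601, 0.1461]
ee_rot: [0.708, 0.707, -0.0, -0.0]
ft_force: [1.4, 0.6, -0.9]
finger_gap: 0.0241
gripper_force: 24.7
```

{"name": "jog_arm", "arguments": {"motion": [[[0,0,0],[-20,0,5],20],[[0,0,0],[-28,0,15],20],[[0,0,0],[-32,0,25],20],[[0,0,0],[-32,0,38],20],[[0,0,0],[-32,0,38],20]]}}

```text
time_s: 3.83
tcp_pos: [0.5609, -0.0889, 0.1051]
ee_rot: [0.707, 0.707, -0.001, -0.002]
ft_force: [1.1, -0.1, -0.0]
finger_gap: 0.0241
gripper_force: 24.7
```

```bash
python3 -c "
from h import *
go((.5653,-.0922,.082))
im=env.snapshot('side')[:,:,::-1]; cv2.imwrite('s3.png',im); u,v=proj('side',(.5653,-.0922,.09)).astype(int)
cv2.imwrite('pics/p3.png',cv2.resize(im[v-30:v+30,u-40:u+40],(800,600),interpolation=cv2.INTER_CUBIC))
for q in((.5653,-.0922,.074),(.5653,-.0922,.082),(.5653,-.0922,.110)): print(q,((proj('side',q)-[u-40,v-30])*10).round())
"
```

```text
t 3.83 tcp [ 0.5609 -0.0889  0.1051] turn [-0.005 -0.001 -0.001] shift [-3.3  4.5 23.1] F [ 1.1 -0.1 -0. ] gap 0.0241 J6 -0.22
(0.5653, -0.0922, 0.074) [403. 349.]
(0.5653, -0.0922, 0.082) [403. 328.]
(0.5653, -0.0922, 0.11) [404. 254.]
```

View pics/p3.png

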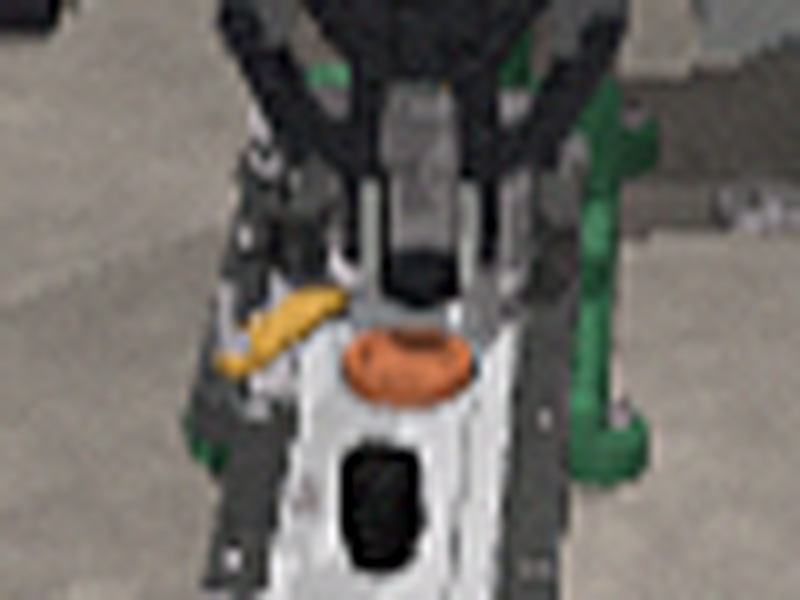

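The blank is held level at about (420,278), with the cup rim centred at about (407,362). That is a 4.5 mm offset in x, as computed. I'll correct it and lower.

{"name": "jog_arm", "arguments": {"motion": [[[-0.005,0,0],[-3.2,4.4,5],20],[[-0.005,0,0],[-3.2,4.4,10],20],[[-0.005,0,0],[-3.2,4.4,15],20],[[-0.005,0,0],[-3.2,4.4,15],20],[[-0.005,0,0],[-3.2,4.4,15],20]]}}

```text
time_s: 4.3
tcp_pos: [0.5665, -0.093, 0.0931]
ee_rot: [0.707, 0.707, 0.002, 0.002]
ft_force: [0.5, 0.4, 0.1]
finger_gap: 0.0242
gripper_force: 24.7
```

```bash
python3 -c "
from h import *
go((.5653,-.0922,.079))"
```

```text
t 4.3 tcp [ 0.5665 -0.093   0.0931] turn [ 0.005 -0.    -0.001] shift [ 0.8 -1.2 14.1] F [0.5 0.4 0.1] gap 0.0242 J6 -0.23
```

{"name": "jog_arm", "arguments": {"motion": [[[0.005,0,0],[0.6,-1.0,3],20],[[0.005,0,0],[0.6,-1.0,6],20],[[0.005,0,0],[0.6,-1.0,9],20],[[0.005,0,0],[0.6,-1.0,11],20],[[0.005,0,0],[0.6,-1.0,11],20]]}}

```text
time_s: 4.72
tcp_pos: [0.5654, -0.0925, 0.0818]
ee_rot: [0.707, 0.707, -0.0, -0.0]
ft_force: [0.4, -0.1, -0.1]
finger_gap: 0.0237
gripper_force: 24.7
```

```bash
python3 -c "
from h import *
go((.5653,-.0922,.077))"
```

```text
t 4.72 tcp [ 0.5654 -0.0925  0.0818] turn [-0.001 -0.    -0.001] shift [ 0.3 -0.1  4.8] F [ 0.4 -0.1 -0.1] gap 0.0237 J6 -0.23
```

{"name": "jog_arm", "arguments": {"motion": [[[0,0,0],[0.3,0,1.5],20],[[0,0,0],[0.3,0,3],20],[[0,0,0],[0.3,0,4],20],[[0,0,0],[0.3,0,4],20],[[0,0,0],[0.3,0,4],20]]}}

```text
time_s: 5.13
tcp_pos: [0.5657, -0.0923, 0.0783]
ee_rot: [0.707, 0.707, -0.0, -0.0]
ft_force: [-0.6, 0.3, -0.0]
finger_gap: 0.0246
gripper_force: 24.7
```

{"name": "jog_arm", "arguments": {"motion": [[[0,0,0],[0,0,0.7],20],[[0,0,0],[0,0,1.4],20],[[0,0,0],[0,0,1.4],20],[[0,0,0],[0,0,1.4],20]]}}

```text
time_s: 5.47
tcp_pos: [0.5657, -0.0922, 0.0769]
ee_rot: [0.707, 0.707, 0.0, 0.0]
ft_force: [-0.1, -0.4, -0.6]
finger_gap: 0.0243
gripper_force: 24.7
```

Now I'll release at floor height, then rise clear.

{"name": "jog_arm", "arguments": {"motion": [[[0,0,0],[0,0,0],30],[[0,0,0],[0,0,0],36],[[0,0,0],[0,0,0],40],[[0,0,0],[0,0,0],40],[[0,0,0],[0,0,-1],40]]}}

```text
time_s: 5.88
tcp_pos: [0.5655, -0.0922, 0.0778]
ee_rot: [0.707, 0.707, -0.0, -0.0]
ft_force: [-0.1, -0.2, 0.0]
finger_gap: 0.0396
gripper_force: 0.0
```

{"name": "jog_arm", "arguments": {"motion": [[[0,0,0],[0,0,-10],40],[[0,0,0],[0,0,-25],40],[[0,0,0],[0,0,-45],40],[[0,0,0],[20,0,-65],40],[[0,0,0],[60,0,-70],40]]}}

```text
time_s: 6.3
tcp_pos: [0.5669, -0.0344, 0.152]
ee_rot: [0.709, 0.705, 0.001, 0.002]
ft_force: [1.7, 0.3, -0.3]
finger_gap: 0.0398
gripper_force: 0.0
```

```bash
python3 -c "
from h import *
go((.567,.068,.150))"
```

```text
t 6.3 tcp [ 0.5669 -0.0344  0.152 ] turn [ 0.005  0.001 -0.005] shift [102.4  -0.5   1.8] F [ 1.7  0.3 -0.3] gap 0.0398 J6 -0.12
```

{"name": "jog_arm", "arguments": {"motion": [[[0,0,0],[35,0,2],20],[[0,0,0],[70,0,2],0],[[0.004,0,-0.004],[105,0,2],0],[[0.004,0,-0.004],[112,0,20],0],[[0.004,0,-0.004],[112,0,40],0]]}}

```text
time_s: 6.72
tcp_pos: [0.5665, 0.0824, 0.1095]
ee_rot: [0.705, 0.709, 0.0, -0.0]
ft_force: [-0.0, -0.5, -0.2]
finger_gap: -0.0001
gripper_force: 0.0
```

```bash
python3 -c "
from h import *
go((.567,.068,.082))
w=[]
for n in('top','side'):
    im=env.snapshot(n)[:,:,::-1]; u,v=proj(n,(.5653,-.05,.08)).astype(int)
    cv2.imwrite(n+'4.png',im); w.append(cv2.resize(im[v-30:v+30,u-40:u+40],(400,300),interpolation=cv2.INTER_CUBIC))
cv2.imwrite('pics/p4.png',cv2.resize(np.hstack(w),(800,300)))
"
```

```text
t 6.72 tcp [0.5665 0.0824 0.1095] turn [-0.    -0.001  0.006] shift [-14.4   0.4  27.5] F [-0.  -0.5 -0.2] gap -0.0001 J6 0.07
```

View pics/p4.png

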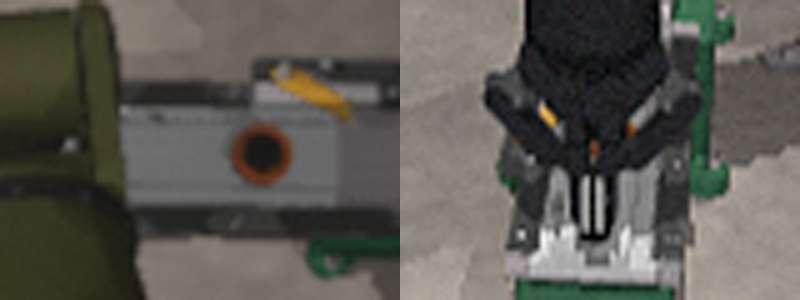

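The blank sits concentric in the cup at (262,153) in the top view. The shut fingers are behind the knob at (593,200) in the side view. Next I'll estimate the ram axis from the bed's tail, then push.

```bash
python3 -c "
from h import *
print('slide tail',at_z('top',(195+266/4.5,170+150/4.5),.064),'keeper tail up/low',at_z('top',(195+282/4.5,170+97/4.5),.06),at_z('top',(195+281/4.5,170+211/4.5),.06))
print('low keeper end',at_z('top',(195+683/4.5,170+213/4.5),.06))
go((.567,.066,.082))"
```

```text
slide tail [0.56773108 0.0465053  0.064     ] keeper tail up/low [0.61133149 0.03333253 0.06      ] [0.51927161 0.03486521 0.06      ]
low keeper end [ 0.51602718 -0.28461728  0.06      ]
t 6.82 tcp [0.5645 0.0802 0.1061] turn [-0.008  0.     0.004] shift [-14.2   2.6  24. ] F [-0.3 -0.3 -0.9] gap 0.0003 J6 0.07
```

{"name": "jog_arm", "arguments": {"motion": [[[0,0,0.006],[-10,0.4,10],0],[[0,0,0.006],[-14,0.4,20],0],[[0,0,0.006],[-14,0.4,27],0],[[0,0,0.006],[-14,0.4,27],0],[[0,0,0.006],[-18,0.4,27],0]]}}

```text
time_s: 7.23
tcp_pos: [0.5662, 0.0617, 0.0809]
ee_rot: [0.708, 0.706, -0.002, -0.002]
ft_force: [0.4, -1.1, 0.6]
finger_gap: -0.0
gripper_force: 0.0
```

{"name": "jog_arm", "arguments": {"motion": [[[0,0,0],[-4,0,0],0],[[0,0,0],[-8,0,0],0],[[0,0,0],[-12,0,0],0],[[0,0,0],[-16,0,0],0],[[0,0,0],[-20,0,0],0]]}}

```text
time_s: 7.65
tcp_pos: [0.5662, 0.0414, 0.0812]
ee_rot: [0.708, 0.706, -0.001, -0.001]
ft_force: [-0.1, 1.2, 0.2]
finger_gap: 0.0001
gripper_force: 0.6
```

{"name": "jog_arm", "arguments": {"motion": [[[0,0,0],[-6,0,0],0],[[0,0,0],[-12,0,0],0],[[0,0,0],[-18,0,0],0],[[0,0,0],[-24,-0.2,0],0],[[0,0,0],[-30,-0.3,0],0]]}}

```text
time_s: 8.07
tcp_pos: [0.5657, 0.0111, 0.0809]
ee_rot: [0.708, 0.706, -0.001, -0.001]
ft_force: [0.1, 0.9, -0.5]
finger_gap: -0.0
gripper_force: 0.6
```

{"name": "jog_arm", "arguments": {"motion": [[[0,0,0],[-6,0,0],0],[[0,0,0],[-12,0,0],0],[[0,0,0],[-18,0,0],0],[[0,0,0],[-24,-0.2,0],0],[[0,0,0],[-30,-0.3,0],0]]}}

```text
time_s: 8.48
tcp_pos: [0.5653, -0.0189, 0.0809]
ee_rot: [0.708, 0.706, -0.001, -0.001]
ft_force: [-0.9, 1.3, 0.7]
finger_gap: 0.0002
gripper_force: 0.6
```

```bash
python3 -c "
from h import *
go((.566,-.043,.082))"
```

```text
t 8.48 tcp [ 0.5653 -0.0189  0.0809] turn [-0.004  0.    -0.003] shift [-24.1   0.8  -1.1] F [-0.9  1.3  0.7] gap 0.0002 J6 -0.09
```

{"name": "jog_arm", "arguments": {"motion": [[[0,0,0],[-5,0,0],0],[[0,0,0],[-10,0,0],0],[[0,0,0],[-15,0,0],0],[[0,0,0],[-20,-0.2,0],0],[[0,0,0],[-24,-0.2,0],0]]}}

```text
time_s: 8.9
tcp_pos: [0.565, -0.0428, 0.0809]
ee_rot: [0.708, 0.706, -0.001, -0.001]
ft_force: [0.1, 1.3, -0.1]
finger_gap: -0.0001
gripper_force: 0.7
```

{"name": "jog_arm", "arguments": {"motion": [[[0,0,0],[-2,0,0],0],[[0,0,0],[-4,0,0],0],[[0,0,0],[-6,0,0],0],[[0,0,0],[-8,0,0],0],[[0,0,0],[-10,-0.1,0],0]]}}

```text
time_s: 9.32
tcp_pos: [0.5649, -0.0523, 0.0809]
ee_rot: [0.708, 0.706, -0.001, -0.001]
ft_force: [0.0, 0.8, 0.8]
finger_gap: -0.0003
gripper_force: 0.6
```

{"name": "jog_arm", "arguments": {"motion": [[[0,0,0],[-2,0,0],0],[[0,0,0],[-4,0,0],0],[[0,0,0],[-6,0,0],0],[[0,0,0],[-8,0,0],0],[[0,0,0],[-10,-0.1,0],0]]}}

```text
time_s: 9.73
tcp_pos: [0.5648, -0.0624, 0.0809]
ee_rot: [0.708, 0.706, -0.001, -0.001]
ft_force: [-0.7, 1.2, 0.5]
finger_gap: -0.0001
gripper_force: 0.6
```

{"name": "jog_arm", "arguments": {"motion": [[[0,0,0],[-1,0,0],0],[[0,0,0],[-2,0,0],0],[[0,0,0],[-3,0,0],0],[[0,0,0],[-4,0,0],0],[[0,0,0],[-5,0,0],0]]}}

```text
time_s: 10.15
tcp_pos: [0.5648, -0.0668, 0.0809]
ee_rot: [0.708, 0.706, -0.001, -0.002]
ft_force: [0.4, 5.3, 0.7]
finger_gap: -0.0004
gripper_force: 2.8
```

{"name": "jog_arm", "arguments": {"motion": [[[0,0,0],[-1,0,0],0],[[0,0,0],[-2,0,0],0],[[0,0,0],[-3,0,0],0],[[0,0,0],[-4,0,0],0],[[0,0,0],[-5,0,0],0]]}}

```text
time_s: 10.57
tcp_pos: [0.5648, -0.0717, 0.0809]
ee_rot: [0.708, 0.706, -0.001, -0.002]
ft_force: [0.1, 5.9, 0.8]
finger_gap: -0.0002
gripper_force: 3.1
```

{"name": "jog_arm", "arguments": {"motion": [[[0,0,0],[-1,0,0],0],[[0,0,0],[-2,0,0],0],[[0,0,0],[-3,0,0],0],[[0,0,0],[-4,0,0],0],[[0,0,0],[-5,0,0],0]]}}

```text
time_s: 10.98
tcp_pos: [0.5647, -0.0767, 0.0809]
ee_rot: [0.708, 0.706, -0.001, -0.002]
ft_force: [0.3, 7.2, 0.2]
finger_gap: -0.0001
gripper_force: 3.6
```

{"name": "jog_arm", "arguments": {"motion": [[[0,0,0],[-1,0,0],0],[[0,0,0],[-2,0,0],0],[[0,0,0],[-3,0,0],0],[[0,0,0],[-4,0,0],0],[[0,0,0],[-5,0,0],0]]}}

```text
time_s: 11.4
tcp_pos: [0.5641, -0.0808, 0.0807]
ee_rot: [0.708, 0.706, -0.001, -0.003]
ft_force: [-4.1, 14.2, 2.8]
finger_gap: 0.0001
gripper_force: 7.0
```

{"name": "jog_arm", "arguments": {"motion": [[[0,0,0],[-0.5,0,0],0],[[0,0,0],[-1,0,0],0],[[0,0,0],[-1.5,0,0],0],[[0,0,0],[-2,0,0],0]]}}

```text
time_s: 11.73
tcp_pos: [0.5641, -0.0827, 0.0807]
ee_rot: [0.708, 0.706, -0.001, -0.003]
ft_force: [-3.7, 13.4, 2.8]
finger_gap: -0.0003
gripper_force: 7.1
```

{"name": "jog_arm", "arguments": {"motion": [[[0,0,0],[-0.5,0,0],0],[[0,0,0],[-1,0,0],0],[[0,0,0],[-1.5,0,0],0]]}}

```text
time_s: 11.98
tcp_pos: [0.5641, -0.0842, 0.0807]
ee_rot: [0.708, 0.706, -0.001, -0.003]
ft_force: [-3.9, 14.3, 3.9]
finger_gap: -0.0001
gripper_force: 7.2
```

{"name": "jog_arm", "arguments": {"motion": [[[0,0,0],[-0.5,0,0],0],[[0,0,0],[-1,0,0],0],[[0,0,0],[-1,0,0],0]]}}

```text
time_s: 12.23
tcp_pos: [0.5641, -0.0853, 0.0807]
ee_rot: [0.708, 0.706, -0.001, -0.003]
ft_force: [-4.2, 13.3, 3.4]
finger_gap: -0.0002
gripper_force: 6.6
```

{"name": "jog_arm", "arguments": {"motion": [[[0,0,0],[-0.5,0,0],0],[[0,0,0],[-1,0,0],0],[[0,0,0],[-1,0,0],0]]}}

```text
time_s: 12.48
tcp_pos: [0.5641, -0.0863, 0.0807]
ee_rot: [0.708, 0.706, -0.001, -0.003]
ft_force: [-4.6, 13.1, 2.7]
finger_gap: 0.0002
gripper_force: 6.6
```

{"name": "jog_arm", "arguments": {"motion": [[[0,0,0],[-0.5,0,0],0],[[0,0,0],[-1,0,0],0],[[0,0,0],[-1,0,0],0]]}}

```text
time_s: 12.73
tcp_pos: [0.5641, -0.0873, 0.0807]
ee_rot: [0.708, 0.706, -0.001, -0.003]
ft_force: [-4.8, 12.6, 3.3]
finger_gap: -0.0
gripper_force: 6.7
```

{"name": "jog_arm", "arguments": {"motion": [[[0,0,0],[-0.5,0,0],0],[[0,0,0],[-1,0,0],0],[[0,0,0],[-1,0,0],0]]}}

```text
time_s: 12.98
tcp_pos: [0.5641, -0.0882, 0.0807]
ee_rot: [0.708, 0.706, -0.001, -0.003]
ft_force: [-4.9, 12.6, 2.8]
finger_gap: -0.0002
gripper_force: 6.7
```

{"name": "jog_arm", "arguments": {"motion": [[[0,0,0],[-0.5,0,0],0],[[0,0,0],[-1,0,0],0],[[0,0,0],[-1,0,0],0]]}}

```text
time_s: 13.23
tcp_pos: [0.5641, -0.0892, 0.0807]
ee_rot: [0.708, 0.706, -0.001, -0.003]
ft_force: [-4.3, 13.0, 2.4]
finger_gap: 0.0003
gripper_force: 6.7
```

{"name": "jog_arm", "arguments": {"motion": [[[0,0,0],[-0.5,0,0],0],[[0,0,0],[-1,0,0],0],[[0,0,0],[-1,0,0],0]]}}

```text
time_s: 13.48
tcp_pos: [0.564, -0.0902, 0.0807]
ee_rot: [0.708, 0.706, -0.001, -0.003]
ft_force: [-5.9, 12.4, 2.8]
finger_gap: -0.0002
gripper_force: 6.7
```

{"name": "jog_arm", "arguments": {"motion": [[[0,0,0],[-0.5,0,0],0],[[0,0,0],[-1,0,0],0],[[0,0,0],[-1,0,0],0]]}}

```text
time_s: 13.73
tcp_pos: [0.5644, -0.0917, 0.0807]
ee_rot: [0.708, 0.706, -0.001, -0.002]
ft_force: [0.1, 7.8, -0.9]
finger_gap: -0.0001
gripper_force: 3.9
```

The force dropped from 12.4 to 7.8 N and the side force vanished, which is the click. I'll back off slowly: the force should fall to zero with the slide held.

{"name": "jog_arm", "arguments": {"motion": [[[0,0,0],[-0.4,0,0],0],[[0,0,0],[-0.4,0,0],0],[[0,0,0],[1,0,0],0],[[0,0,0],[2,0,0],0],[[0,0,0],[4,0,0],0]]}}

```text
time_s: 14.15
tcp_pos: [0.5646, -0.0884, 0.0808]
ee_rot: [0.708, 0.706, -0.001, -0.002]
ft_force: [-0.0, -0.6, 0.4]
finger_gap: -0.0
gripper_force: 0.0
```

{"name": "jog_arm", "arguments": {"motion": [[[0,0,0],[4,0,0],0],[[0,0,0],[12,0,0],0],[[0,0,0],[25,0,0],0],[[0,0,0],[50,0,-10],0],[[0,0,0],[80,0,-30],0]]}}

```text
time_s: 14.57
tcp_pos: [0.5638, -0.0079, 0.1093]
ee_rot: [0.709, 0.705, -0.003, -0.003]
ft_force: [0.4, -0.1, 0.2]
finger_gap: -0.0002
gripper_force: 0.0
```

{"name": "jog_arm", "arguments": {"motion": [[[0,0,0],[30,0,-20],0],[[0,0,0],[60,0,-40],0],[[0,0,0],[90,-20,-50],0],[[0,0,0],[120,-40,-60],0],[[0,0,0],[140,-60,-60],0]]}}

```text
time_s: 14.98
tcp_pos: [0.505, 0.1345, 0.1731]
ee_rot: [0.708, 0.707, -0.0, -0.001]
ft_force: [0.2, 0.0, 0.5]
finger_gap: 0.0004
gripper_force: 0.0
```

```bash
python3 -c "
from h import *
go((.5,.2,.2))
w=[]
for n in('top','side'):
    im=env.snapshot(n)[:,:,::-1]; u,v=proj(n,(.5645,-.18,.08)).astype(int)
    w.append(cv2.resize(im[v-30:v+30,u-40:u+40],(400,300),interpolation=cv2.INTER_CUBIC))
    if n=='side':
        c=im[v-20:v+40,u-15:u+15]
    try:
        B,s=blob(im,*proj(n,(.5645,-.117,.09)),9,lambda w:w.max(2)<50); print(n,'knob',at_z(n,B,.088).round(4),s[2:])
    except Exception as e: print(e)
cv2.imwrite('pics/p5.png',np.hstack(w))
"
```

```text
t 14.98 tcp [0.505  0.1345 0.1731] turn [-0.001 -0.001 -0.002] shift [ 65.5  -5.2 -26.8] F [0.2 0.  0.5] gap 0.0004 J6 0.19
top knob [ 0.5644 -0.1141  0.088 ] [ 7  7 37]
side knob [ 0.558  -0.1332  0.088 ] [ 12  18 149]
```

View pics/p5.png

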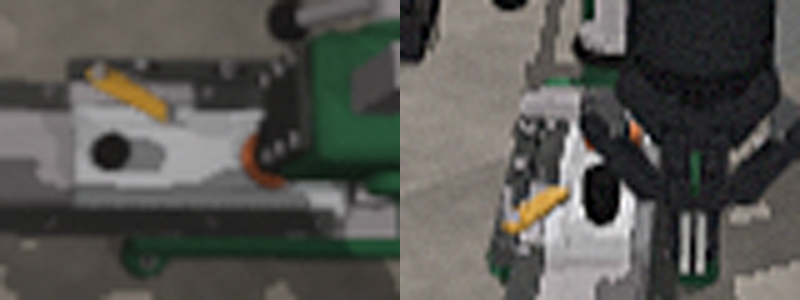

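The knob is at y ≈ -114 mm, 139 mm in, and still there after the release, so the pawl holds the slide. The arm still hides the cup in the side view, so I'll move it aside for a last look.

{"name": "jog_arm", "arguments": {"motion": [[[0,0,0],[20,-35,-10],0],[[0,0,0],[40,-70,-20],0],[[0,0,0],[60,-105,-30],0],[[0,0,0],[80,-140,-40],0],[[0,0,0],[100,-170,-40],0]]}}

```text
time_s: 15.5
tcp_pos: [0.3347, 0.2328, 0.2135]
ee_rot: [0.708, 0.706, -0.0, -0.001]
ft_force: [1.0, 1.0, 0.0]
finger_gap: 0.0002
gripper_force: 0.0
```

```bash
python3 -c "
from h import *
go((.5,.2,.2))
w=[]
im=env.snapshot('side')[:,:,::-1]; u,v=proj('side',(.5645,-.2,.08)).astype(int)
cv2.imwrite('pics/p6.png',cv2.resize(im[v-25:v+35,u-40:u+40],(800,600),interpolation=cv2.INTER_CUBIC))
for n in('top','side'):
    im=env.snapshot(n)[:,:,::-1]
    B,s=blob(im,*proj(n,(.5645,-.114,.09)),9,lambda w:w.max(2)<50); print(n,'knob',at_z(n,B,.084).round(4),s[2:])
"
```

```text
t 15.5 tcp [0.3347 0.2328 0.2135] turn [-0.002 -0.001 -0.003] shift [-32.3 165.4  13.1] F [1. 1. 0.] gap 0.0002 J6 0.52
top knob [ 0.5652 -0.1144  0.084 ] [ 7  7 38]
side knob [ 0.5646 -0.1139  0.084 ] [ 7 12 71]
```

View pics/p6.png

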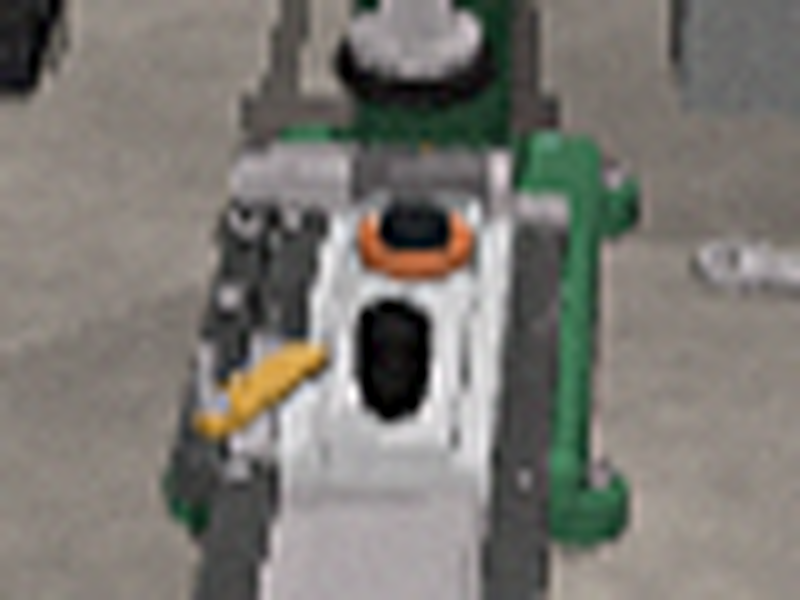

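The blank sits flat in the cup at (415,225), under the ram. The knob at (393,358) has not moved, so the slide is latched.

```bash
python3 -c "
from station import env
print(env.close_job())"
```

```text
the job is handed in; nothing more can be done
None
```

The blank is seated flat in the copper cup and the slide is latched under the ram: the click was felt, the slide stayed put when I backed off, and the job was handed in at about 16 s.

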